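Load two bushes into a spring-fed bush magazine

ROBOT

A 6-joint arm with a two-finger parallel gripper is mounted at the origin on the work surface. World frame = base frame: x ahead of the robot, y to its left, z up, the work surface at z = 0. Lengths are in mm, angles in rad, forces in N, time in s.
With the tool pointing down it reaches from about 400 to 925 mm from the base axis. Payload 12.5 kg.
Tool frame: the origin (TCP) lies midway between the tips of the shut fingers; the grasp point (between the pads) lies 19 mm behind it (env.tcp_to_grasp is the distance from the TCP to the grasp point, in mm); z points along the fingers, y is the line along which they close (so a half turn about z gives the same grasp; the last joint's range is limited). The gripper opens to 95 mm and grips with 3 to 60 N. Pads are 20 mm wide; open, the fingers measure 119 mm over their backs; the gripper's body (75 mm by 180 mm) begins 59 mm behind the grasp point.
Start: joints at [-1.321, 0.491, 1.559, -0, 1.092, -0.106], TCP at [217.736, -585.865, 214.661] pointing down, gripper open.
Joint ranges: [-3.1, 3.1], [-0.84, 2.19], [0.05, 2.79], [-1.13, 4.28], [0.06, 2.93], [-2.69, 2.69]. Speed limits (rad/s): [2.22, 2.22, 2.79, 3.14, 3.14, 3.14].

INTERFACE

Orientations are given as [roll, pitch, yaw] about the fixed x, y, z axes, in that order (R = Rz(yaw) Ry(pitch) Rx(roll)).
In Python, from cell import env gives the robot as it stands. The module is installed in compiled form; this text tells all that it offers.
- The arm moves only by the tool step_arm, never from a script. Its argument "plan" is a list that holds one entry, the list of rows, each a list of 5 numbers: the shift along the tool's x, y, z in mm, then the turn about the tool's z in degrees, then the opening, from -1 (shut) to 1 (fully open). A call has 1 to 8 rows; each row is the pose to reach, as a shift and turn from the pose commanded when the call began, along the tool's axes at that moment; what a row does not reach only later rows make up. A row lasts 1/12 s, in which the tool goes at most 41.7 mm and 7.16 degrees, less where a joint would pass 70% of its speed; a pose out of reach is approached as far as the arm can. A call with a gripper value outside its range is refused whole. The fingers move at their own pace and stop on an object; the grip force is fixed at half the most. Time passes only in rows, so rows that repeat a pose let the fingers close. It gives the time, the measured TCP pose, the force, the opening and the grip force at its end, in the units of the state.
- env.state(): the state, without advancing time (a new reading comes with each control period).
- env.read_camera(name): name is "scene" or "top" or "wrist"; returns the picture (420x560x3 uint8, blue, green, red); there is no depth.
- env.get_calibration(name): a dict with "K" (3x3 intrinsics, pixels), "D" ([k1, k2, p1, p2, k3] as OpenCV has them; the pictures are not rectified), "extrinsics" (4x4, takes a point from world to camera coordinates). Camera axes: x right, y up, looking along -z (the intrinsics and any distortion apply to the point x, -y, -z); pixel columns grow to the right and rows downward; lengths in mm; the calibration is good to about 2 mm. A picture is of the moment at which its call begins: read the wrist's pose just before it. get_calibration takes no time and is no camera call; for the wrist camera it gives the pose at the moment of the call.
- env.job_done(): hands the job in; it is judged then, once.
The state is a dict: "t": time; "joints": joint angles; "qvel": joint speeds; "tau": joint torques, N m; "eef_pos": TCP position; "tcp_rot": TCP orientation; "ft_force": force on the tool from outside, world axes, zero at the start; "moment": the same for the moment, N m; "opening": opening from 0.0 (shut) to 1.0 (fully open); "grip_force": force on a finger pad.
Only numpy, scipy, OpenCV 4.12 (cv2) and the standard library are available. Lean on these libraries where they do the work, as an engineer would, in place of code of your own. Each camera call takes 0.05 s, during which the arm holds its last target. There are 200 camera calls.

TASK

Load the bush magazine on the bench: draw its sprung follower back by the knob, hook it in the catch and let go, then stand the two small steel bushes in the track in front of it and leave them there. Then unhook the follower and ease it gently forward until it presses both bushes up against the end stop, upright and in line, and let go. Do not force the knob against the catch, never let the follower fly forward, and leave the wide sleeve, the piston and the spanner where they are.

Things in the scene. Friction and masses are not known exactly. Their poses are not given: they have to be found in the camera images.
- magazine: Fixed magazine with an open-topped track along its y axis. Origin: track centre line, on the bench. +y: the way the follower is drawn back; +x: the catch side. Base plate x -28 to 44, y -88 to 88 mm. Track floor 6 mm above the bench; side walls 29 mm apart inside, tops 18 mm above the bench; their top 4 mm lean outward (lead-in to 33 mm). Outer width 40 mm.
- end_stop (a point): Middle of the end stop's inner face, at the floor of the track (y = -60 mm, z = 6 mm in the magazine frame). The stop closes the track at its -y end; its top is 18 mm above the bench. The bushes are pressed against it.
- follower (a joint): Slide of the follower (m): 0 = closed; front face at y = -56 mm + value in the magazine frame. Steel block 25 mm wide, 36 long, top 18 mm above the bench. A spring drives it to -y: 4 N when closed, 8 N at the catch (0.055 N/mm), friction 0.4 N. Two bushes against the stop hold it at about 0.048. Loosed, it flies.
- knob (a joint): Sideways slide of the knob on the follower (m): 0 = in line with the track, up to 0.016 towards the magazine's +x (catch side). No spring: it stays where it is left (friction 0.6 N). It is hooked when it is at 0.010 to 0.016 with its stem resting behind the catch's ledge.
- knob_grip (a point): Point on the knob's axis, 62 mm above the bench, a good height to grip. Upright black cylinder 18 mm across, 46 to 76 mm above the bench, on a steel stem 10 mm across whose axis is 22 mm behind the follower's front face. It does not lift, turn or tilt.
- catch: Foot of the catch; origin and axes as the magazine. It carries an adjustable plate, top 40 mm (screw heads 43 mm) above the bench: a ledge beside the stem's path on the +x side and, behind it, a rubber buffer bar across the path. The plate is clamped anywhere within 9 mm either way along y; where is not measured: find it by feel. More than 25 N bends it.
- catch_in (a point): Magazine frame x 0, y 44 mm, z 35 mm: stem axis when it meets the buffer (follower 0.078) with the plate in its middle setting; really 0.069 to 0.087. From there to 4 mm short of it the knob can slide to +x behind the ledge; sooner, the ledge blocks it after 3 to 7 mm. The ledge is 20 mm long along y, so it may begin at y = 5 mm: set the bushes down nearer the end stop than that.
- catch_rest (a point): Magazine frame x 16, y 40 mm, z 35 mm: stem axis when hooked, for the middle setting: 4 to 5 mm forward of the buffer, on the ledge's sloping back face. To unhook: back 2 to 4 mm until against the buffer, slide to -x, ease forward. Draw back with the knob at 0 to 0.003, or the stem meets the ledge's front end.
- bush_a: One of the two small bushes: plain steel sleeve 26 mm across, 36 mm tall, standing on the bench, 0.1 kg, bore 15 mm. Origin: centre of its underside, z along its axis.
- bush_b: The other small bush, the same as bush_a; either may go in first.
- wide_sleeve: Bystander: wider, lower steel sleeve, 42 mm across, 30 mm tall. Too wide for the track. Origin: centre of its underside.
- piston: Bystander: aluminium piston 46 mm across, 40 mm tall. Origin: centre of its underside.
- spanner: Bystander: spanner about 170 mm long lying on the bench to the magazine's left. Origin at its underside.
There are look-alikes about, which are no part of the job. Of the things like the magazine, leave any that is blue; of the rest the smaller one is meant. What is shaped like the bush_b but pink is not meant.

How it is judged:
By the outcome, as a careful person would: the job done as asked, in the order asked, and still so for the second after the job is handed in, with the robot touching nothing.
It also fails if it takes over 72 s, if anything falls off the work surface, if the arm or the gripper's body presses on something with over 40 N, if the wrist force passes 120 N, or if a joint passes its speed limit or range.

## Working session

There is one attempt and no reset: what is moved stays moved. The work goes in short steps, Python scripts to look and compute and a tool call to move; the robot and the scene stay as the last step left them, time stands still between calls to the robot, and variables do not carry over. Pictures are saved under pics/ and viewed, at most 10 in all, crops included, and the job is handed in when it is done.

Besides the shell and the picture viewer there is one more tool, called after ">>>" as name(argument=value, ...), one argument or row to a line, values as JSON. step_arm: Moves the arm, as the interface text tells. Its arguments: {"type":"object","properties":{"plan":{"type":"array"}},"required":["plan"]}

```bash
mkdir -p pics; cat > h.py <<'E'
import numpy as np, cv2
from cell import env
def cal(n):
    c=env.get_calibration(n); return np.array(c["K"],float),np.array(c["D"],float),np.array(c["extrinsics"],float)
def ray(n,uv,z,c=None):
    K,D,T=c or cal(n)
    p=cv2.undistortPoints(np.array(uv,float).reshape(-1,1,2),K,D).reshape(-1,2)
    d=np.c_[p[:,0],-p[:,1],-np.ones(len(p))]@T[:3,:3]
    o=-T[:3,:3].T@T[:3,3]
    return (o+d*((z-o[2])/d[:,2])[:,None])
def proj(n,P,c=None):
    K,D,T=c or cal(n)
    P=np.array(P,float).reshape(-1,3)@T[:3,:3].T+T[:3,3]
    P=P*[1,-1,-1]
    return cv2.projectPoints(P,np.zeros(3),np.zeros(3),K,D)[0].reshape(-1,2)
E
python3 - <<'E'
from h import *
print(env.state())
a=env.read_camera("top");b=env.read_camera("scene")
cv2.imwrite("pics/top0.png",a);cv2.imwrite("pics/scene0.png",b)
for n in("top","scene"):
    K,D,T=cal(n);print(n,K.round(1).tolist(),D,(-T[:3,:3].T@T[:3,3]).round())
E
```

```text
{'t': 0.0, 'joints': array([-1.32056692e+00,  4.91559570e-01,  1.55949788e+00,  2.63321846e-05,
        1.09173403e+00, -1.05592740e-01]), 'qvel': array([-0.0004744 , -0.00110934,  0.00119092, -0.00137338,  0.00117626,
       -0.0010554 ]), 'tau': array([-1.00701440e-03, -6.12645650e+01, -2.58177173e+01,  6.91936864e-02,
        4.83012199e-02, -1.29078526e-04]), 'eef_pos': array([ 217.68835594, -585.56898973,  214.04507943]), 'tcp_rot': array([-3.14040297e+00, -1.49575277e-04,  3.55809904e-01]), 'ft_force': array([-0.00105398,  0.02558588,  0.21539558]), 'moment': array([ 0.04217408,  0.02683051, -0.02192893]), 'grip_force': 0.0, 'opening': 0.9979777344757272}
top [[399.0, 0.0, 278.2], [0.0, 399.0, 209.6], [0.0, 0.0, 1.0]] [-0.04352032  0.          0.          0.          0.        ] [ 452.   28. 1003.]
scene [[485.3, 0.0, 280.5], [0.0, 485.3, 219.7], [0.0, 0.0, 1.0]] [-0.02279983  0.          0.          0.          0.        ] [1370. -438.  925.]
```

View pics/top0.png

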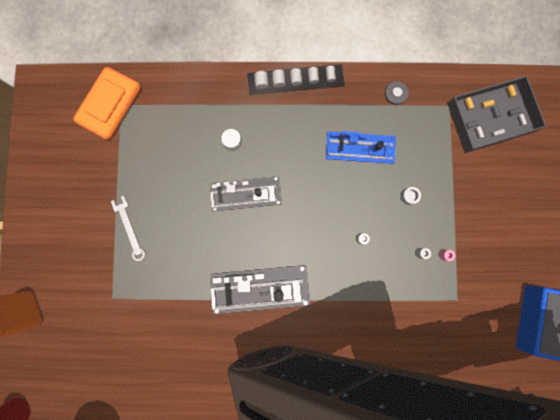

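View pics/scene0.png

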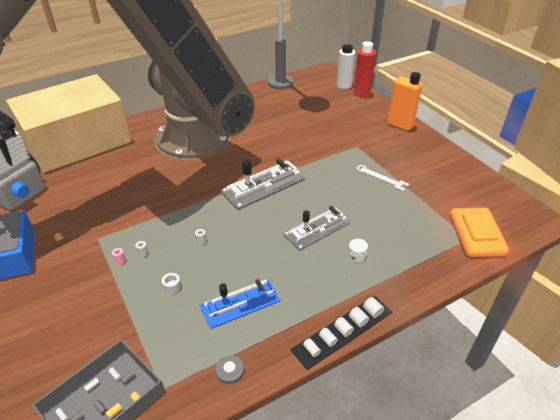

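The small grey magazine is at top (245,194). The other two are blue (361,148) and larger grey (259,289). The bushes are at (364,239) and (425,254), with a pink look-alike at (449,255). The wide sleeve is at (412,196) and the piston at (231,139). The small non-blue magazine and the two grey bushes are the ones meant, which I'll confirm in one crop.

```bash
python3 - <<'E'
from h import *
a=cv2.imread("pics/top0.png")
c1=cv2.resize(a[165:225,195:295],None,fx=7.5,fy=7.5,interpolation=cv2.INTER_CUBIC)
c2=cv2.resize(a[225:275,345:465],None,fx=6,fy=3,interpolation=cv2.INTER_CUBIC)
c2=cv2.resize(a[228:273,345:465],None,fx=3.3,fy=3.3,interpolation=cv2.INTER_CUBIC)
o=np.zeros((600,750,3),np.uint8);o[:450]=c1;o[450:450+c2.shape[0],:c2.shape[1]]=c2[:150]
cv2.imwrite("pics/crop1.png",o)
print(ray("top",[[364,239],[425,254],[449,255]],36).round(1).tolist())
# base plate: dark vs mat
g=cv2.cvtColor(a,cv2.COLOR_BGR2GRAY).astype(int); hsv=cv2.cvtColor(a,cv2.COLOR_BGR2HSV)
r=a[165:225,195:295]; mat=np.median(a[215:225,195:290].reshape(-1,3),0);print(mat)
m=(np.abs(r.astype(int)-mat).sum(2)>40).astype(np.uint8)
n,l,s,_=cv2.connectedComponentsWithStats(m);k=1+np.argmax(s[1:,4]);print(s[k])
p=np.argwhere(l==k)[:,::-1]+[195,165]
print(cv2.minAreaRect(p.astype(np.float32)), cv2.boxPoints(cv2.minAreaRect(p.astype(np.float32))).tolist())
for uv in ([364,239],[425,254]):
    x,y=uv; r=a[y-14:y+15,x-14:x+15].astype(int); m=(np.abs(r-mat).sum(2)>60).astype(np.uint8)
    n,l,s,ce=cv2.connectedComponentsWithStats(m);print(s[1:].tolist(),(ce[1:]+[x-14,y-14]).round(1).tolist())
E
```

```text
[[479.8, -171.1, 36.0], [444.2, -318.6, 36.0], [441.9, -377.2, 36.0]]
[152. 164. 169.]
[   0    0   87   48 2250]
((238.0, 188.5), (47.0, 86.0), 90.0) [[195.0, 165.0], [281.0, 165.0], [281.0, 212.0], [195.0, 212.0]]
[[5, 8, 15, 12, 131]] [[362.2, 238.2]]
[[23, 1, 1, 1, 1], [28, 1, 1, 1, 1], [4, 7, 16, 12, 153], [24, 7, 1, 1, 1], [26, 9, 3, 10, 18], [28, 22, 1, 1, 1], [26, 25, 1, 1, 1]] [[434.0, 241.0], [439.0, 241.0], [422.3, 252.7], [435.0, 247.0], [438.4, 253.5], [439.0, 262.0], [437.0, 265.0]]
```

View pics/crop1.png

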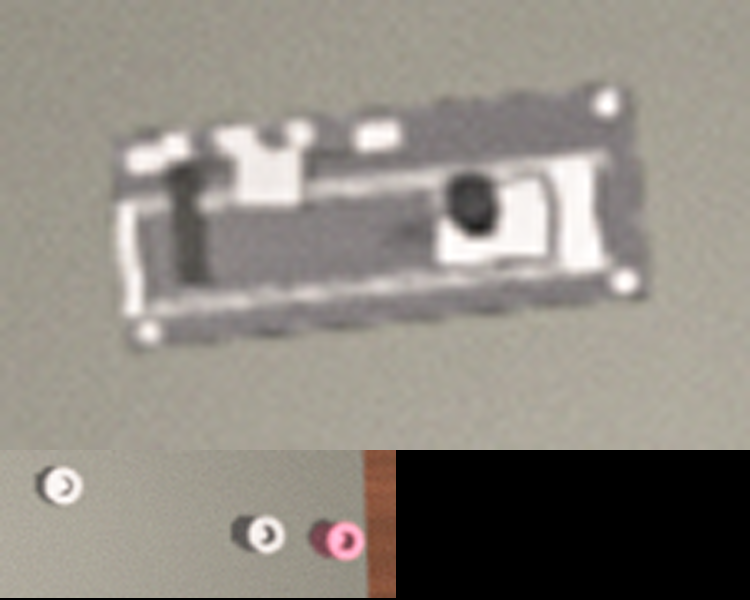

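The crop shows the small grey magazine with its black knob at crop (470,203), the end stop at the right (580,215) and the catch at upper left. The two white-grey bushes are below it and the pink one is separate, so these are the ones meant.

```bash
cat >> h.py <<'E'
def fit2(L,W):
    L=np.array(L,float);W=np.array(W,float)[:,:2];lc=L.mean(0);wc=W.mean(0)
    H=(L-lc).T@(W-wc);a=np.arctan2(H[0,1]-H[1,0],H[0,0]+H[1,1])
    R=np.array([[np.cos(a),-np.sin(a)],[np.sin(a),np.cos(a)]]);t=wc-R@lc
    return a,t,np.linalg.norm(W-(L@R.T+t),axis=1)
def rel(target,yaw):
    "tool-frame shift & turn (deg) from the present pose to TCP target (mm), yaw"
    s=env.state();y=s["tcp_rot"][2];d=np.array(target)-s["eef_pos"]
    c,n=np.cos(y),np.sin(y)
    tu=(y-yaw+np.pi)%(2*np.pi)-np.pi
    return np.round([d[0]*c+d[1]*n,d[0]*n-d[1]*c,-d[2],np.degrees(tu)],1)
E
python3 - <<'E'
from h import *
cr=np.array([[113,135],[632,88],[645,295],[130,348]])/7.5+[195-.43,165-.43]
W=ray("top",cr,4)
a,t,e=fit2([[44,88],[44,-88],[-28,-88],[-28,88]],W);print(a,t,e)
R=np.array([[np.cos(a),-np.sin(a)],[np.sin(a),np.cos(a)]])
k=ray("top",[[470/7.5+194.6,203/7.5+164.6]],76)[0,:2];print("knob in mag",R.T@(k-t),k)
print("view pose over mag",rel([*(t+R@[0,-20]),250],a))
E
```

```text
0.0992133611216437 [586.32719448 119.92789255] [0.32889839 0.89710178 1.74234652 0.79105346]
knob in mag [ -1.48370432 -34.16754059] [588.23510446  85.78141268]
view pose over mag [ 586.3 -513.6  -35.9   14.7]
```

>>> step_arm(
  plan=[
    [[30,-26,-5,2,1],[60,-52,-10,4,1],[90,-78,-15,6,1],[120,-104,-20,8,1],[150,-130,-25,10,1],[180,-156,-30,12,1],[210,-182,-36,14.7,1],[240,-210,-36,14.7,1]],
  ],
)

```text
t: 0.77
eef_pos: [370.3, -304.0, 251.4]
tcp_rot: [3.14, -0.001, 0.096]
ft_force: [1.4, -0.2, 0.3]
opening: 0.997
grip_force: 0.0
```

```bash
python3 - <<'E'
from h import *
print(rel([588.3,100,250],0.0992),env.state()["joints"].round(3))
E
```

```text
[ 2.557e+02 -3.813e+02  1.400e+00 -2.000e-01] [-0.825  0.241  1.855  0.     1.045  0.649]
```

>>> step_arm(
  plan=[
    [[23,-34,0,0,1],[46,-68,0,0,1],[69,-102,0,0,1],[92,-136,0,0,1],[115,-170,0,0,1],[138,-204,0,0,1],[161,-238,0,0,1],[184,-272,0,0,1]],
  ],
)

```text
t: 1.43
eef_pos: [526.2, -14.4, 250.5]
tcp_rot: [3.142, 0.0, 0.099]
ft_force: [1.4, -1.5, -0.2]
opening: 0.999
grip_force: 0.0
```

>>> step_arm(
  plan=[
    [[23,-34,0,0,1],[46,-68,0,0,1],[72,-109,0,0,1],[72,-109,0,0,1],[72,-109,0,0,1],[72,-109,0,0,1]],
  ],
)

```text
t: 1.93
eef_pos: [586.1, 98.9, 250.1]
tcp_rot: [3.141, 0.001, 0.1]
ft_force: [0.4, -0.2, -0.9]
opening: 0.998
grip_force: 0.0
```

```bash
python3 - <<'E'
from h import *
s=env.state();print(s["eef_pos"],s["tcp_rot"],s["ft_force"])
c=cal("wrist");im=env.read_camera("wrist");cv2.imwrite("pics/w1.png",im)
np.savez("w1.npz",K=c[0],D=c[1],T=c[2])
print((-c[2][:3,:3].T@c[2][:3,3]).round())
E
```

```text
[586.05441124  98.90882237 250.05113406] [3.14129314e+00 1.28206911e-03 1.00215469e-01] [ 0.41840155 -0.15621765 -0.85738565]
[660. 106. 419.]
```

View pics/w1.png

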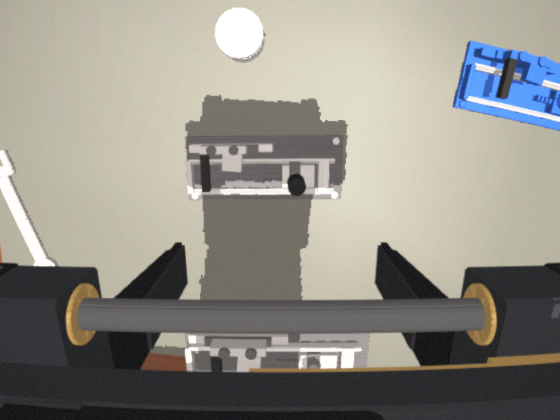

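The wrist view shows the magazine's base plate corners near (187,136), (345,136), (341,199) and (188,199), the knob at (296,184) and the buffer at (205,173). I'll enlarge this to refine the pose.

```bash
python3 - <<'E'
from h import *
a=cv2.imread("pics/w1.png")[120:215,175:360]
c=cv2.resize(a,None,fx=4.3,fy=4.3,interpolation=cv2.INTER_CUBIC)
c=np.clip(c.astype(float)**0.7*5.5,0,255).astype(np.uint8)
cv2.imwrite("pics/w1c.png",c);print(c.shape)
E
```

```text
(408, 796, 3)
```

View pics/w1c.png

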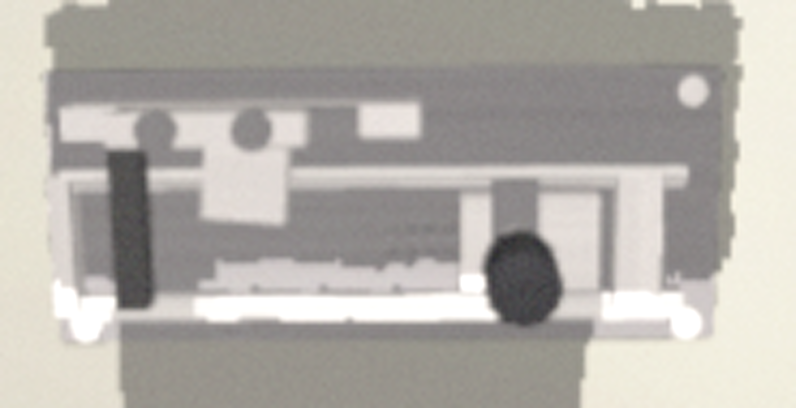

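```bash
python3 - <<'E'
from h import *
z=np.load("w1.npz");c=(z["K"],z["D"],z["T"])
f=lambda p:np.array(p,float)/4.3+[175-.4,120-.4]
W=ray("wrist",f([[50,70],[721,65],[715,338],[62,342]]),4,c)
a,t,e=fit2([[44,88],[44,-88],[-28,-88],[-28,88]],W);print(a,t,e)
R=np.array([[np.cos(a),-np.sin(a)],[np.sin(a),np.cos(a)]])
m=lambda p,h:((ray("wrist",f(p),h,c)[:,:2]-t)@R).round(1).tolist()
print("knob",m([[523,289]],76),"endstop top inner",m([[612,180],[612,290]],18),"walls(out/in +x, in/out -x)",m([[400,166],[400,188],[500,295],[500,320]],18))
print("buffer front",m([[150,170],[153,300]],40),"ledge",m([[202,200],[288,200],[245,222]],40))
print("go",rel([*(t+R@[0,-34]),100],a))
E
```

```text
0.10455400141015078 [587.27984607 117.21693684] [1.41910981 1.10377847 0.17784787 0.39372043]
knob [[0.4, -33.1]] endstop top inner [[16.4, -57.9], [-12.0, -58.5]] walls(out/in +x, in/out -x) [[20.2, -4.3], [14.6, -4.2], [-13.2, -29.6], [-19.8, -29.6]]
buffer front [[22.6, 54.8], [-9.3, 55.7]] ledge [[15.2, 42.6], [15.0, 21.9], [9.8, 32.4]]
go [  3.4  15.2 150.3  -0.3]
```

>>> step_arm(
  plan=[
    [[1,4,40,-0.2,0],[2,8,80,-0.2,0],[3,13.4,120,-0.2,0],[3.3,13.4,150,-0.2,0],[3.3,13.4,180,-0.2,0],[3.3,13.4,195,-0.2,0],[3.3,13.4,202,-0.2,0],[3.3,13.4,202,-0.2,0]],
  ],
)

```text
t: 2.65
eef_pos: [590.4, 84.7, 47.7]
tcp_rot: [3.142, 0.002, 0.101]
ft_force: [-0.7, -0.1, -0.1]
opening: 0.523
grip_force: 0.0
```

>>> step_arm(
  plan=[
    [[0,0,0,0,-0.3],[0,0,0,0,-0.5],[0,0,0,0,-0.7],[0,0,0,0,-0.9],[0,0,0,0,-1],[0,0,0,0,-1]],
  ],
)

```text
t: 3.15
eef_pos: [591.6, 85.8, 49.4]
tcp_rot: [3.141, -0.001, 0.103]
ft_force: [-0.6, -2.9, 5.3]
opening: 0.181
grip_force: 30.0
```

>>> step_arm(
  plan=[
    [[0,-6,0,0,-1],[0,-14,0,0,-1],[0,-23,0,0,-1],[0,-32,0,0,-1],[0,-41,0,0,-1],[0,-50,0,0,-1],[0,-58,0,0,-1],[0,-64,0,0,-1]],
  ],
)

```text
t: 3.82
eef_pos: [585.0, 149.6, 49.3]
tcp_rot: [3.14, -0.001, 0.103]
ft_force: [0.7, -9.2, 6.1]
opening: 0.18
grip_force: 30.0
```

>>> step_arm(
  plan=[
    [[0,0,0,0,-1],[0,0,0,0,-1]],
  ],
)

```text
t: 3.98
eef_pos: [585.0, 149.5, 49.3]
tcp_rot: [3.141, -0.001, 0.104]
ft_force: [-0.3, -7.2, 7.1]
opening: 0.181
grip_force: 30.0
```

>>> step_arm(
  plan=[
    [[0,-2,0,0,-1],[0,-4,0,0,-1],[0,-6,0,0,-1],[0,-8,0,0,-1],[0,-8,0,0,-1],[0,-8,0,0,-1]],
  ],
)

```text
t: 4.48
eef_pos: [584.2, 157.1, 49.3]
tcp_rot: [3.141, -0.001, 0.103]
ft_force: [0.4, -8.1, 6.6]
opening: 0.186
grip_force: 30.0
```

>>> step_arm(
  plan=[
    [[0,-1,0,0,-1],[0,-2,0,0,-1],[0,-3,0,0,-1],[0,-3,0,0,-1]],
  ],
)

```text
t: 4.82
eef_pos: [583.9, 160.0, 49.3]
tcp_rot: [3.14, -0.001, 0.103]
ft_force: [0.9, -8.2, 6.6]
opening: 0.182
grip_force: 30.0
```

>>> step_arm(
  plan=[
    [[0,-1,0,0,-1],[0,-2,0,0,-1],[0,-2,0,0,-1]],
  ],
)

```text
t: 5.07
eef_pos: [583.8, 161.9, 49.3]
tcp_rot: [3.14, -0.001, 0.103]
ft_force: [-0.3, -8.0, 6.5]
opening: 0.187
grip_force: 30.0
```

>>> step_arm(
  plan=[
    [[0,-1,0,0,-1],[0,-2,0,0,-1],[0,-2,0,0,-1]],
  ],
)

```text
t: 5.32
eef_pos: [583.5, 163.9, 49.3]
tcp_rot: [3.14, -0.001, 0.103]
ft_force: [0.6, -7.4, 6.2]
opening: 0.182
grip_force: 30.0
```

>>> step_arm(
  plan=[
    [[0,-1,0,0,-1],[0,-1,0,0,-1]],
  ],
)

```text
t: 5.48
eef_pos: [583.4, 164.9, 49.3]
tcp_rot: [3.14, -0.001, 0.103]
ft_force: [-0.7, -7.8, 6.2]
opening: 0.181
grip_force: 30.0
```

>>> step_arm(
  plan=[
    [[0,-1,0,0,-1],[0,-1,0,0,-1]],
  ],
)

```text
t: 5.65
eef_pos: [583.3, 165.9, 49.3]
tcp_rot: [3.14, -0.001, 0.103]
ft_force: [-0.2, -8.7, 6.4]
opening: 0.182
grip_force: 30.0
```

>>> step_arm(
  plan=[
    [[0,-1,0,0,-1],[0,-1,0,0,-1]],
  ],
)

```text
t: 5.82
eef_pos: [583.2, 166.8, 49.3]
tcp_rot: [3.14, -0.001, 0.103]
ft_force: [0.4, -7.4, 6.5]
opening: 0.182
grip_force: 30.0
```

>>> step_arm(
  plan=[
    [[0,-1,0,0,-1],[0,-1,0,0,-1]],
  ],
)

```text
t: 5.98
eef_pos: [583.1, 167.8, 49.3]
tcp_rot: [3.14, -0.001, 0.103]
ft_force: [-0.2, -7.9, 6.3]
opening: 0.184
grip_force: 30.0
```

>>> step_arm(
  plan=[
    [[0,-1,0,0,-1],[0,-1,0,0,-1]],
  ],
)

```text
t: 6.15
eef_pos: [583.0, 168.8, 49.3]
tcp_rot: [3.14, -0.001, 0.103]
ft_force: [-0.2, -8.4, 6.0]
opening: 0.177
grip_force: 30.0
```

>>> step_arm(
  plan=[
    [[0,-1,0,0,-1],[0,-1,0,0,-1]],
  ],
)

```text
t: 6.32
eef_pos: [582.9, 169.8, 49.3]
tcp_rot: [3.14, -0.001, 0.103]
ft_force: [0.2, -8.4, 6.7]
opening: 0.182
grip_force: 30.0
```

>>> step_arm(
  plan=[
    [[0,-0.7,0,0,-1],[0,-0.7,0,0,-1]],
  ],
)

```text
t: 6.48
eef_pos: [582.9, 170.2, 49.3]
tcp_rot: [3.14, -0.001, 0.103]
ft_force: [-0.0, -10.0, 7.2]
opening: 0.187
grip_force: 30.0
```

>>> step_arm(
  plan=[
    [[0,1,0,0,-1],[1.5,1,0,0,-1],[3.5,1,0,0,-1],[5.5,1,0,0,-1],[7.5,1,0,0,-1],[7.5,1,0,0,-1]],
  ],
)

```text
t: 6.98
eef_pos: [590.8, 170.2, 49.3]
tcp_rot: [3.14, -0.001, 0.103]
ft_force: [2.0, -8.1, 6.9]
opening: 0.179
grip_force: 30.0
```

>>> step_arm(
  plan=[
    [[2,0,0,0,-1],[4,0,0,0,-1],[6,0,0,0,-1],[7,0,0,0,-1],[7,0,0,0,-1]],
  ],
)

```text
t: 7.4
eef_pos: [597.6, 170.9, 49.3]
tcp_rot: [3.14, -0.001, 0.103]
ft_force: [0.1, -8.4, 6.0]
opening: 0.184
grip_force: 30.0
```

>>> step_arm(
  plan=[
    [[0.5,0.7,0,0,-1],[0.5,1.4,0,0,-1],[0.5,2.1,0,0,-1],[0.5,2.8,0,0,-1],[0.5,2.8,0,0,-1]],
  ],
)

```text
t: 7.82
eef_pos: [598.3, 168.1, 49.3]
tcp_rot: [3.14, -0.001, 0.103]
ft_force: [0.7, -7.7, 6.2]
opening: 0.182
grip_force: 30.0
```

>>> step_arm(
  plan=[
    [[0,0.5,0,0,-1],[0,0.5,0,0,-1]],
  ],
)

```text
t: 7.98
eef_pos: [598.3, 167.6, 49.3]
tcp_rot: [3.14, -0.001, 0.103]
ft_force: [1.2, -8.5, 5.3]
opening: 0.181
grip_force: 30.0
```

>>> step_arm(
  plan=[
    [[0,0.5,0,0,-1],[0,0.5,0,0,-1]],
  ],
)

```text
t: 8.15
eef_pos: [598.4, 167.2, 49.3]
tcp_rot: [3.14, -0.001, 0.103]
ft_force: [1.0, -8.5, 6.4]
opening: 0.189
grip_force: 30.0
```

>>> step_arm(
  plan=[
    [[0,0.5,0,0,-1],[0,0.5,0,0,-1]],
  ],
)

```text
t: 8.32
eef_pos: [598.4, 166.9, 49.3]
tcp_rot: [3.141, -0.001, 0.103]
ft_force: [0.8, -5.9, 5.8]
opening: 0.182
grip_force: 30.0
```

Force is starting to drop, so the ledge is taking the load.

>>> step_arm(
  plan=[
    [[0.2,0.4,0,0,-1],[0.2,0.4,0,0,-1]],
  ],
)

```text
t: 8.48
eef_pos: [598.4, 166.9, 49.3]
tcp_rot: [3.141, -0.001, 0.103]
ft_force: [0.2, -4.5, 6.8]
opening: 0.186
grip_force: 30.0
```

>>> step_arm(
  plan=[
    [[0.2,0.4,0,0,-1],[0.2,0.4,0,0,-1]],
  ],
)

```text
t: 8.65
eef_pos: [598.5, 166.8, 49.3]
tcp_rot: [3.141, -0.001, 0.103]
ft_force: [-1.1, -2.7, 6.9]
opening: 0.18
grip_force: 30.0
```

>>> step_arm(
  plan=[
    [[0.3,0.5,0,0,-1],[0.3,0.5,0,0,-1]],
  ],
)

```text
t: 8.82
eef_pos: [598.5, 166.6, 49.3]
tcp_rot: [-3.141, -0.0, 0.103]
ft_force: [-1.9, 0.4, 7.4]
opening: 0.181
grip_force: 30.0
```

>>> step_arm(
  plan=[
    [[0,0,0,0,-0.65],[0,0,0,0,-0.5],[0,0,0,0,-0.3],[0,0,0,0,-0.1],[0,0,0,0,0]],
  ],
)

```text
t: 9.23
eef_pos: [598.6, 166.4, 48.5]
tcp_rot: [3.142, 0.0, 0.103]
ft_force: [0.3, -0.1, -1.2]
opening: 0.403
grip_force: 0.0
```

>>> step_arm(
  plan=[
    [[0,0,-40,0,0],[0,0,-80,0,0.3],[-10,20,-115,-7,0.3],[-28,55,-150,-14,0.3],[-46,92,-150,-21,0.3],[-63,130,-150,-28,0.3],[-81,168,-150,-35,0.3],[-98,206,-150,-42,0.3]],
  ],
)

```text
t: 9.9
eef_pos: [527.7, -31.8, 199.0]
tcp_rot: [3.141, -0.0, 0.817]
ft_force: [0.8, 0.2, -0.0]
opening: 0.652
grip_force: 0.0
```

```bash
python3 - <<'E'
from h import *
im=env.read_camera("top");cv2.imwrite("pics/top1.png",im)
print(rel([480,-171,200],1.674))
E
```

```text
[-130.5   56.6   -1.2  -48.3]
```

>>> step_arm(
  plan=[
    [[-25,10,0,-7,0.3],[-50,20,0,-14,0.3],[-75,30,0,-21,0.3],[-100,42,0,-28,0.3],[-130.5,56.6,0,-35,0.3],[-130.5,56.6,0,-42,0.3],[-130.5,56.6,0,-48.3,0.3],[-130.5,56.6,0,-48.3,0.3]],
  ],
)

```text
t: 10.62
eef_pos: [479.6, -164.5, 198.5]
tcp_rot: [-3.141, -0.0, 1.658]
ft_force: [0.4, 0.1, 0.5]
opening: 0.651
grip_force: 0.0
```

```bash
python3 - <<'E'
from h import *
s=env.state();print(s["eef_pos"],s["tcp_rot"])
c=cal("wrist");im=env.read_camera("wrist")
np.savez("w2.npz",K=c[0],D=c[1],T=c[2]);cv2.imwrite("pics/w2.png",im)
print(proj("wrist",[[480,-171,36],[444,-318,36],[480,-171,0]],c).round())
a=cv2.imread("pics/top1.png")[165:225,195:295]
o=np.zeros((600,800,3),np.uint8);o[:420,:560]=im;o[420:600,560-300+240:800]=cv2.resize(a,(300,180),interpolation=cv2.INTER_CUBIC)
cv2.imwrite("pics/w2v.png",o)
E
```

```text
[ 479.59069569 -164.54316569  198.53435815] [-3.14148609e+00 -2.07614143e-05  1.65789065e+00]
[[281. 200.]
 [234. 334.]
 [281. 192.]]
```

View pics/w2v.png

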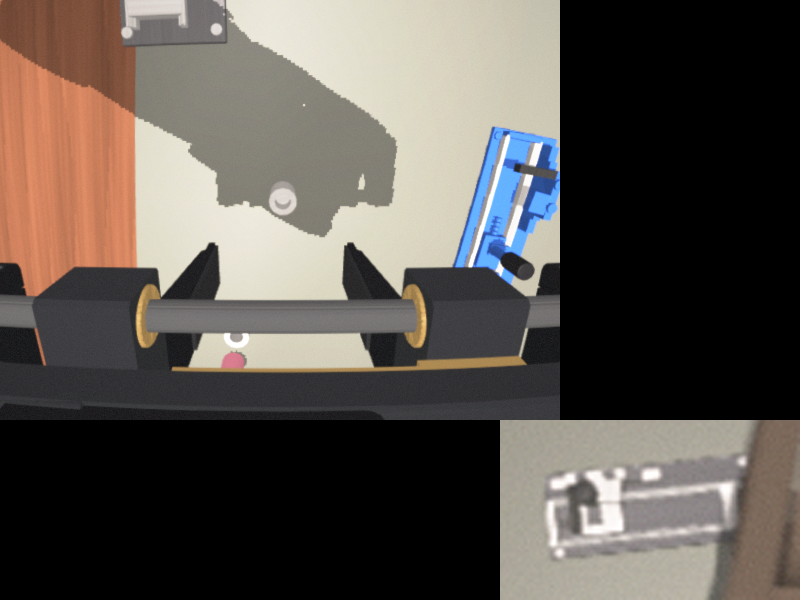

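The follower stays hooked (inset, knob up and left by the catch). The wrist view shows bush A's top ring at (283,201), and bush B at about (236,337).

```bash
python3 - <<'E'
from h import *
z=np.load("w2.npz");c=(z["K"],z["D"],z["T"])
g=cv2.cvtColor(cv2.imread("pics/w2.png"),cv2.COLOR_BGR2HSV)
r=g[175:225,255:310];sat=r[:,:,1];m=(sat<14).astype(np.uint8)
m=cv2.morphologyEx(m,cv2.MORPH_OPEN,np.ones((3,3)))
n,l,s,ce=cv2.connectedComponentsWithStats(m);print(s[1:].tolist(),(ce[1:]+[255,175]).round(1).tolist())
W=ray("wrist",[[283.3,200.8],[236,337]],36,c);print(W.round(1))
print(rel([*W[0,:2],15],1.674))
E
```

```text
[] []
[[ 482.4 -171.6   36. ]
 [ 446.2 -320.8   36. ]]
[ -7.6   2.  183.5  -1.3]
```

>>> step_arm(
  plan=[
    [[0,0,40,0,0.2],[0,0,80,0,0],[0,0,110,0,-0.1],[0,0,110,0,-0.1],[0,0,110,0,-0.1]],
  ],
)

```text
t: 11.08
eef_pos: [479.6, -163.5, 88.2]
tcp_rot: [-3.139, -0.001, 1.652]
ft_force: [-0.2, 1.0, 1.4]
opening: 0.458
grip_force: 0.0
```

```bash
python3 - <<'E'
from h import *
print(rel([482.4,-171.6,15],1.674))
E
```

```text
[-8.3  2.1 73.2 -1.3]
```

>>> step_arm(
  plan=[
    [[-8.3,2.1,10,-1.3,-0.1],[-8.3,2.1,30,-1.3,-0.1],[-8.3,2.1,55,-1.3,-0.1],[-8.3,2.1,73,-1.3,-0.1],[-8.3,2.1,73,-1.3,-0.1],[-8.3,2.1,73,-1.3,-0.1]],
  ],
)

```text
t: 11.58
eef_pos: [483.4, -172.3, 17.0]
tcp_rot: [3.141, 0.001, 1.676]
ft_force: [0.2, -0.3, 0.8]
opening: 0.449
grip_force: 0.0
```

>>> step_arm(
  plan=[
    [[0,0,0,0,-0.3],[0,0,0,0,-0.5],[0,0,0,0,-0.7],[0,0,0,0,-1],[0,0,0,0,-1]],
  ],
)

```text
t: 12.0
eef_pos: [483.1, -172.3, 16.8]
tcp_rot: [3.14, 0.001, 1.677]
ft_force: [-0.6, 0.2, 10.6]
opening: 0.269
grip_force: 30.0
```

>>> step_arm(
  plan=[
    [[0,0,-5,0,-1],[0,0,-25,0,-1],[0,0,-65,0,-1],[0,0,-65,0,-1]],
  ],
)

```text
t: 12.33
eef_pos: [484.5, -172.9, 85.9]
tcp_rot: [3.136, 0.004, 1.677]
ft_force: [2.1, -0.8, -0.7]
opening: 0.268
grip_force: 30.0
```

```bash
python3 - <<'E'
from h import *
a=.103;R=np.array([[np.cos(a),-np.sin(a)],[np.sin(a),np.cos(a)]]);t=np.array([587.55,119.05])
for y in(-45,-18):print(t+R@[0,y])
print(rel([*(t+R@[0,-45]),75],1.674))
E
```

```text
[592.17680889  74.28849154]
[589.40072356 101.14539662]
[2.344e+02 1.333e+02 1.090e+01 2.000e-01]
```

>>> step_arm(
  plan=[
    [[34,19,0,0.2,-1],[69,39,0,0.2,-1],[103,59,0,0.2,-1],[138,78,0,0.2,-1],[172,98,3,0.2,-1],[205,117,6,0.2,-1],[234.4,133.3,10,0.2,-1],[234.4,133.3,10,0.2,-1]],
  ],
)

```text
t: 13.0
eef_pos: [591.8, 80.0, 70.2]
tcp_rot: [3.14, -0.0, 1.677]
ft_force: [-0.0, -0.3, -1.2]
opening: 0.266
grip_force: 30.0
```

>>> step_arm(
  plan=[
    [[0,0,0,0,-1],[0,0,0,0,-1],[0,0,0,0,-1]],
  ],
)

```text
t: 13.25
eef_pos: [589.9, 74.2, 70.8]
tcp_rot: [-3.141, 0.0, 1.673]
ft_force: [0.1, -0.2, 0.1]
opening: 0.267
grip_force: 30.0
```

```bash
python3 - <<'E'
from h import *
a=.103;R=np.array([[np.cos(a),-np.sin(a)],[np.sin(a),np.cos(a)]]);t=np.array([587.55,119.05])
print(rel([*(t+R@[0,-45]),23.5],1.674))
s=env.state();c=cal("wrist");im=env.read_camera("wrist");cv2.imwrite("pics/w3.png",im);np.savez("w3.npz",K=c[0],D=c[1],T=c[2])
E
```

```text
[-0.2  2.2 47.3 -0.1]
```

View pics/w3.png

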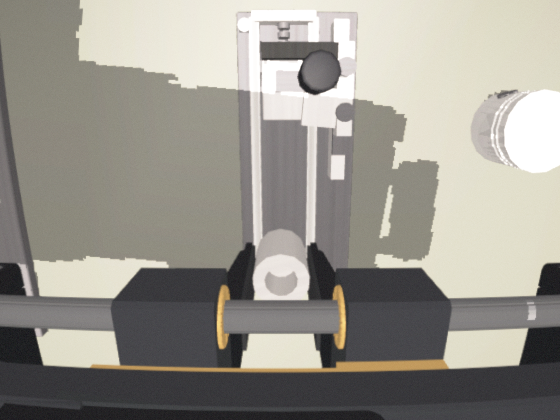

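The wrist view shows the bush held at (282,270), the track walls running at about x=256 and x=312 above it, and the follower hooked at the top (knob 320,72). I'll measure the track centre line from the wall edges.

```bash
python3 - <<'E'
from h import *
z=np.load("w3.npz");c=(z["K"],z["D"],z["T"])
im=cv2.imread("pics/w3.png");g=cv2.cvtColor(im,cv2.COLOR_BGR2GRAY).astype(float)
for r in (150,190,225):
    print(r,g[r-1:r+2,240:330].mean(0).astype(int).tolist())
E
```

```text
150 [121, 123, 126, 127, 130, 128, 126, 128, 126, 125, 137, 189, 226, 231, 225, 217, 214, 213, 215, 228, 203, 151, 132, 132, 131, 132, 129, 127, 129, 128, 126, 126, 124, 123, 124, 125, 126, 125, 127, 130, 130, 129, 128, 125, 125, 125, 126, 126, 128, 128, 130, 129, 127, 127, 123, 125, 125, 127, 128, 128, 129, 128, 128, 126, 126, 128, 140, 190, 222, 217, 213, 214, 218, 222, 231, 230, 196, 143, 129, 126, 126, 126, 125, 125, 125, 125, 126, 128, 148, 156]
190 [138, 125, 122, 123, 123, 124, 125, 126, 125, 123, 123, 133, 193, 227, 232, 224, 218, 215, 212, 215, 226, 187, 138, 129, 129, 129, 128, 126, 126, 125, 126, 123, 119, 120, 120, 122, 124, 124, 124, 125, 126, 126, 125, 123, 123, 124, 124, 126, 125, 126, 126, 127, 126, 123, 124, 122, 123, 124, 126, 126, 128, 128, 126, 125, 124, 129, 166, 223, 220, 213, 214, 218, 221, 230, 231, 208, 152, 127, 124, 123, 125, 124, 124, 121, 125, 123, 124, 124, 124, 123]
225 [142, 142, 127, 121, 118, 122, 121, 123, 121, 121, 122, 122, 132, 197, 228, 230, 225, 220, 215, 215, 221, 218, 168, 130, 126, 126, 127, 124, 124, 124, 121, 122, 122, 119, 117, 119, 122, 121, 121, 122, 121, 122, 121, 123, 122, 121, 123, 123, 123, 122, 124, 124, 122, 121, 122, 122, 122, 123, 124, 124, 126, 126, 123, 123, 121, 142, 205, 221, 216, 214, 218, 221, 226, 232, 229, 169, 126, 122, 121, 121, 120, 122, 122, 121, 122, 122, 120, 122, 119, 118]
```

```bash
python3 - <<'E'
from h import *
z=np.load("w3.npz");c=(z["K"],z["D"],z["T"])
P=lambda a,r:ray("wrist",[[x,r] for x in a],18,c)[:,:2]
A=P([250.8,260.8,306.6,316.4],150);B=P([252.8,262.0,305.4,315.0],225)
a=.103;R=np.array([[np.cos(a),-np.sin(a)],[np.sin(a),np.cos(a)]]);t=np.array([587.55,119.05])
print(((A-t)@R).round(1).tolist(),((B-t)@R).round(1).tolist())
# bush in hand: top rim apparent
s=env.state()["eef_pos"];print(s,((s[:2]-t)@R).round(2))
print(proj("wrist",[[*s[:2],s[2]+19]],c), proj("wrist",[[*(t+R@[0,-45]),42]],c))
E
```

```text
[[-20.1, 5.9], [-14.1, 5.9], [13.2, 5.8], [19.1, 5.8]] [[-19.9, -41.0], [-14.1, -41.0], [13.2, -41.0], [19.3, -41.0]]
[590.03283364  74.02349527  70.81293849] [ -2.16 -45.04]
[[280.85379098 282.01894325]] [[284.7346079  244.34915389]]
```

>>> step_arm(
  plan=[
    [[0,1.7,10,0,-1],[0,1.7,25,0,-1],[0,1.7,34,0,-1],[0,1.7,37,0,-1],[0,1.7,39,0,-1],[0,1.7,40,0,-1],[0,1.7,40,0,-1]],
  ],
)

```text
t: 13.88
eef_pos: [592.1, 75.2, 30.7]
tcp_rot: [3.141, 0.0, 1.673]
ft_force: [-0.1, -0.4, -1.5]
opening: 0.265
grip_force: 30.0
```

>>> step_arm(
  plan=[
    [[0,0,1,0,-1],[0,0,2,0,-1],[0,0,3,0,-1],[0,0,4,0,-1],[0,0,4,0,-1]],
  ],
)

```text
t: 14.3
eef_pos: [591.9, 75.3, 26.5]
tcp_rot: [-3.141, 0.0, 1.674]
ft_force: [0.5, 0.5, -0.6]
opening: 0.267
grip_force: 30.0
```

No lateral force, so it is entering the track cleanly. Continuing to the floor.

>>> step_arm(
  plan=[
    [[0,0,1,0,-1],[0,0,2,0,-1],[0,0,2.5,0,-1],[0,0,2.5,0,-1]],
  ],
)

```text
t: 14.63
eef_pos: [591.9, 75.3, 23.9]
tcp_rot: [-3.141, 0.0, 1.674]
ft_force: [-0.3, 0.4, -1.7]
opening: 0.266
grip_force: 30.0
```

>>> step_arm(
  plan=[
    [[0,0,0.5,0,-1],[0,0,1,0,-1],[0,0,1,0,-1]],
  ],
)

```text
t: 14.88
eef_pos: [591.9, 75.3, 23.0]
tcp_rot: [-3.141, 0.0, 1.674]
ft_force: [0.7, -0.6, -1.8]
opening: 0.265
grip_force: 30.0
```

>>> step_arm(
  plan=[
    [[0,0,0.4,0,-1],[0,0,0.8,0,-1],[0,0,0.8,0,-1]],
  ],
)

```text
t: 15.13
eef_pos: [592.0, 75.3, 22.9]
tcp_rot: [3.141, 0.0, 1.674]
ft_force: [-2.3, -0.2, 5.9]
opening: 0.267
grip_force: 30.0
```

>>> step_arm(
  plan=[
    [[0,0,0.3,0,-1],[0,0,0.6,0,-1],[0,0,0.6,0,-1]],
  ],
)

```text
t: 15.38
eef_pos: [592.0, 75.3, 22.8]
tcp_rot: [3.141, 0.0, 1.674]
ft_force: [-4.4, -0.2, 12.2]
opening: 0.262
grip_force: 30.0
```

>>> step_arm(
  plan=[
    [[0,0,-1,0,-1],[0,0,-1,0,-0.4],[0,0,-1,0,-0.3],[0,0,-1,0,-0.25],[0,0,-1,0,-0.25],[0,0,-1,0,-0.25]],
  ],
)

```text
t: 15.88
eef_pos: [592.0, 75.3, 22.6]
tcp_rot: [-3.141, 0.0, 1.674]
ft_force: [0.8, 0.5, -1.4]
opening: 0.373
grip_force: 0.0
```

>>> step_arm(
  plan=[
    [[0,0,-10,0,-0.25],[0,0,-25,0,-0.25],[0,0,-60,0,-0.1],[0,0,-60,0,0.1]],
  ],
)

```text
t: 16.22
eef_pos: [594.2, 75.4, 88.2]
tcp_rot: [3.135, 0.001, 1.674]
ft_force: [0.1, -0.4, 0.4]
opening: 0.464
grip_force: 0.0
```

```bash
python3 - <<'E'
from h import *
im=env.read_camera("scene");cv2.imwrite("pics/s1.png",im)
print(rel([446.2,-320.8,100],1.674),rel([0,0,0],1.674),env.state()["eef_pos"])
E
```

```text
[-378.9 -187.2  -13.9   -0. ] [ -14.1 -598.1   86.1   -0. ] [593.51249645  75.34376828  86.06655208]
```

>>> step_arm(
  plan=[
    [[-34,-17,-12,0,0.1],[-68,-34,-24,0,0.1],[-102,-50,-36,0,0.1],[-136,-67,-48,0,0.1],[-170,-84,-60,0,0.1],[-204,-101,-72,0,0.1],[-238,-118,-84,0,0.1],[-272,-134,-94,0,0.1]],
  ],
)

```text
t: 16.93
eef_pos: [485.4, -210.5, 177.3]
tcp_rot: [-3.142, 0.0, 1.674]
ft_force: [0.9, -0.5, 0.1]
opening: 0.549
grip_force: 0.0
```

>>> step_arm(
  plan=[
    [[-34,-17,-5,0,0.1],[-68,-34,-10,0,0.1],[-105,-52,-10,0,0.1],[-106,-53,-10,0,0.1],[-106,-53,-10,0,0.1],[-106,-53,-10,0,0.1]],
  ],
)

```text
t: 17.43
eef_pos: [444.4, -319.5, 186.3]
tcp_rot: [-3.141, -0.001, 1.673]
ft_force: [-0.2, 0.8, 0.1]
opening: 0.549
grip_force: 0.0
```

```bash
python3 - <<'E'
from h import *
s=env.state();print(s["eef_pos"],s["tcp_rot"])
c=cal("wrist");im=env.read_camera("wrist");cv2.imwrite("pics/w4.png",im);np.savez("w4.npz",K=c[0],D=c[1],T=c[2])
p=proj("wrist",[[446.2,-320.8,36],[446.2+13,-320.8,36]],c);print(p)
g=cv2.medianBlur(cv2.cvtColor(im,cv2.COLOR_BGR2GRAY),3)
x,y=p[0].astype(int);r=np.linalg.norm(p[1]-p[0])
cs=cv2.HoughCircles(g[y-40:y+40,x-45:x+45],cv2.HOUGH_GRADIENT,1,10,param1=80,param2=10,minRadius=int(r*.85),maxRadius=int(r*1.15))
cs=cs[0,:3]+[x-45,y-40,0];print(cs)
print(ray("wrist",cs[:,:2],36,c).round(1))
A=cv2.imread("pics/s1.png")[170:270,270:370];v=im[y-60:y+60,x-70:x+70]
o=np.zeros((400,800,3),np.uint8);o[:400,:400]=cv2.resize(A,(400,400),interpolation=cv2.INTER_CUBIC);o[:343,400:800]=cv2.resize(v,(400,343));cv2.imwrite("pics/v4.png",o)
print(x-70,y-60,400/140)
E
```

```text
[ 444.44936748 -319.49867996  186.32160301] [-3.14106109e+00 -8.48635145e-04  1.67261289e+00]
[[282.84468565 197.87349235]
 [297.39936078 199.32057061]]
[[282.5        197.5         13.80000019]]
[[ 445.9 -320.5   36. ]]
212 137 2.857142857142857
```

View pics/v4.png

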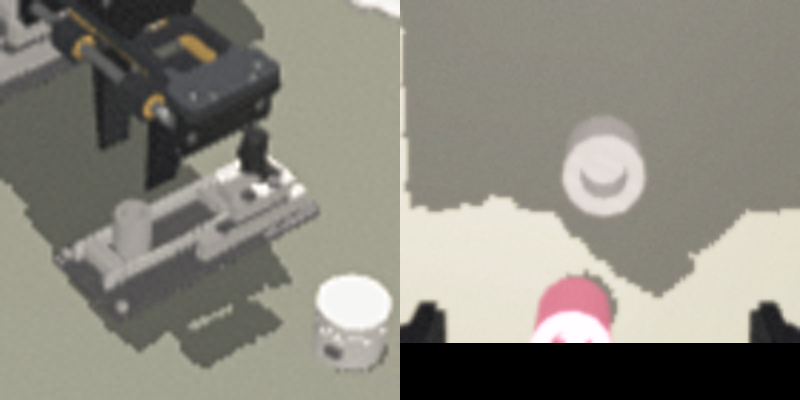

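The left crop shows bush A upright in the track by the stop. The right crop shows grey bush B at (604,175), which is (282.5,197.5) in the full picture, with the pink one below it clear of the fingers.

>>> step_arm(
  plan=[
    [[-1,1.4,35,0,0.1],[-1,1.4,75,0,0],[-1,1.4,115,0,0],[-1,1.4,145,0,-0.1],[-1,1.4,163,0,-0.1],[-1,1.4,169.5,0,-0.1],[-1,1.4,169.5,0,-0.1],[-1,1.4,169.5,0,-0.1]],
  ],
)

```text
t: 18.15
eef_pos: [446.9, -320.2, 17.9]
tcp_rot: [3.141, 0.0, 1.675]
ft_force: [-0.4, 0.2, 1.0]
opening: 0.452
grip_force: 0.0
```

>>> step_arm(
  plan=[
    [[0,0,0,0,-0.3],[0,0,0,0,-0.5],[0,0,0,0,-0.7],[0,0,0,0,-1],[0,0,0,0,-1]],
  ],
)

```text
t: 18.57
eef_pos: [446.6, -321.0, 18.2]
tcp_rot: [3.14, 0.001, 1.673]
ft_force: [-0.3, 1.0, 8.6]
opening: 0.265
grip_force: 30.0
```

>>> step_arm(
  plan=[
    [[0,0,-5,0,-1],[0,0,-25,0,-1],[0,0,-65,0,-1],[0,0,-65,0,-1],[0,0,-65,0,-1]],
  ],
)

```text
t: 18.98
eef_pos: [446.9, -321.4, 84.2]
tcp_rot: [3.139, 0.003, 1.673]
ft_force: [-0.3, 0.1, -1.4]
opening: 0.269
grip_force: 30.0
```

```bash
python3 - <<'E'
from h import *
a=.103;R=np.array([[np.cos(a),-np.sin(a)],[np.sin(a),np.cos(a)]]);t=np.array([587.55,119.05])
print(((np.array([592.0,75.3])-t)@R))
print(rel([*(t+R@[-0.1,-16.5]),75],1.674))
E
```

```text
[ -0.07187059 -43.97567321]
[407.2 185.    9.2  -0. ]
```

>>> step_arm(
  plan=[
    [[37,17,0,0,-1],[74,34,0,0,-1],[111,51,0,0,-1],[148,67,0,0,-1],[185,84,0,0,-1],[222,101,0,0,-1],[259,118,0,0,-1],[296,135,0,0,-1]],
  ],
)

```text
t: 19.65
eef_pos: [549.9, -10.4, 81.3]
tcp_rot: [-3.14, -0.0, 1.673]
ft_force: [0.9, -0.9, -1.1]
opening: 0.269
grip_force: 30.0
```

>>> step_arm(
  plan=[
    [[37,17,0,0,-1],[74,34,5,0,-1],[111,50,9,0,-1],[111,50,9,0,-1],[111,50,9,0,-1],[111,50,9,0,-1]],
  ],
)

```text
t: 20.15
eef_pos: [587.7, 102.9, 72.2]
tcp_rot: [-3.14, 0.0, 1.674]
ft_force: [-0.7, -0.6, -0.7]
opening: 0.269
grip_force: 30.0
```

```bash
python3 - <<'E'
from h import *
a=.103;R=np.array([[np.cos(a),-np.sin(a)],[np.sin(a),np.cos(a)]]);t=np.array([587.55,119.05])
print(rel([*(t+R@[-0.1,-16.5]),31],1.674))
E
```

```text
[-0.4  1.4 41.2  0. ]
```

>>> step_arm(
  plan=[
    [[-0.4,1.2,10,0,-1],[-0.4,1.2,25,0,-1],[-0.4,1.2,33,0,-1],[-0.4,1.2,37,0,-1],[-0.4,1.2,39,0,-1],[-0.4,1.2,41,0,-1],[-0.4,1.2,41,0,-1]],
  ],
)

```text
t: 20.73
eef_pos: [589.8, 102.5, 32.2]
tcp_rot: [3.142, 0.0, 1.673]
ft_force: [0.2, -0.5, -1.2]
opening: 0.264
grip_force: 30.0
```

>>> step_arm(
  plan=[
    [[0,0,1,0,-1],[0,0,2,0,-1],[0,0,3,0,-1],[0,0,4,0,-1],[0,0,4,0,-1]],
  ],
)

```text
t: 21.15
eef_pos: [589.7, 102.8, 28.1]
tcp_rot: [-3.142, 0.0, 1.674]
ft_force: [0.5, 0.8, -0.7]
opening: 0.267
grip_force: 30.0
```

>>> step_arm(
  plan=[
    [[0,0,0.7,0,-1],[0,0,1.4,0,-1],[0,0,1.4,0,-1]],
  ],
)

```text
t: 21.4
eef_pos: [589.7, 102.8, 26.7]
tcp_rot: [-3.142, 0.0, 1.674]
ft_force: [0.4, 0.6, -0.8]
opening: 0.267
grip_force: 30.0
```

>>> step_arm(
  plan=[
    [[0,0,0.7,0,-1],[0,0,1.4,0,-1],[0,0,1.4,0,-1]],
  ],
)

```text
t: 21.65
eef_pos: [589.7, 102.8, 25.2]
tcp_rot: [-3.141, 0.0, 1.674]
ft_force: [0.8, -0.7, -1.4]
opening: 0.267
grip_force: 30.0
```

>>> step_arm(
  plan=[
    [[0,0,0.7,0,-1],[0,0,1.2,0,-1],[0,0,1.2,0,-1]],
  ],
)

```text
t: 21.9
eef_pos: [589.8, 102.8, 24.3]
tcp_rot: [3.142, 0.0, 1.674]
ft_force: [-0.6, 0.5, 0.6]
opening: 0.268
grip_force: 30.0
```

>>> step_arm(
  plan=[
    [[0,0,0.6,0,-1],[0,0,0.6,0,-1]],
  ],
)

```text
t: 22.07
eef_pos: [589.8, 102.9, 24.3]
tcp_rot: [3.141, 0.0, 1.674]
ft_force: [-2.3, 0.5, 7.4]
opening: 0.262
grip_force: 30.0
```

>>> step_arm(
  plan=[
    [[0,0,-1,0,-0.43],[0,0,-1,0,-0.38],[0,0,-1,0,-0.34],[0,0,-1,0,-0.34],[0,0,-1,0,-0.34]],
  ],
)

```text
t: 22.48
eef_pos: [589.7, 102.8, 24.5]
tcp_rot: [-3.141, 0.0, 1.674]
ft_force: [-0.3, 0.3, -0.2]
opening: 0.33
grip_force: 0.0
```

>>> step_arm(
  plan=[
    [[0,0,-10,0,-0.34],[0,0,-25,0,-0.34],[0,0,-60,0,-0.1],[0,0,-100,0,0],[0,0,-110,0,0]],
  ],
)

```text
t: 22.9
eef_pos: [591.6, 103.0, 140.6]
tcp_rot: [3.134, 0.0, 1.674]
ft_force: [0.5, -0.5, -0.2]
opening: 0.474
grip_force: 0.0
```

```bash
python3 - <<'E'
from h import *
print(rel([598.6,166.4,130],0.103))
E
```

```text
[62.3 13.5 10.6 90. ]
```

>>> step_arm(
  plan=[
    [[10,2,0,7,0],[25,5,0,14,0],[40,8,0,21,0],[55,11,5,28,0],[62.3,13.5,10,35,0],[62.3,13.5,10,42,0],[62.3,13.5,10,49,0],[62.3,13.5,10,56,0]],
  ],
)

```text
t: 23.57
eef_pos: [596.7, 166.5, 124.9]
tcp_rot: [3.141, 0.0, 0.691]
ft_force: [0.1, -0.2, -0.0]
opening: 0.499
grip_force: 0.0
```

>>> step_arm(
  plan=[
    [[0,0,0,7,0],[0,0,0,14,0],[0,0,0,21,0],[0,0,0,28,0],[0,0,0,34,0],[0,0,0,34,0],[0,0,0,34,0]],
  ],
)

```text
t: 24.15
eef_pos: [596.8, 166.2, 125.0]
tcp_rot: [3.142, -0.0, 0.106]
ft_force: [-0.3, -0.2, 0.5]
opening: 0.499
grip_force: 0.0
```

```bash
python3 - <<'E'
from h import *
im=env.read_camera("scene");cv2.imwrite("pics/s2.png",im);w=env.read_camera("wrist")
o=np.zeros((420,560,3),np.uint8);o[:]=w;o[240:420,0:270]=cv2.resize(im[180:260,270:390],(270,180),interpolation=cv2.INTER_CUBIC);cv2.imwrite("pics/v5.png",o)
print(rel([598.6,166.4,48.5],0.103))
E
```

```text
[ 1.8 -0.  76.3  0.2]
```

View pics/v5.png

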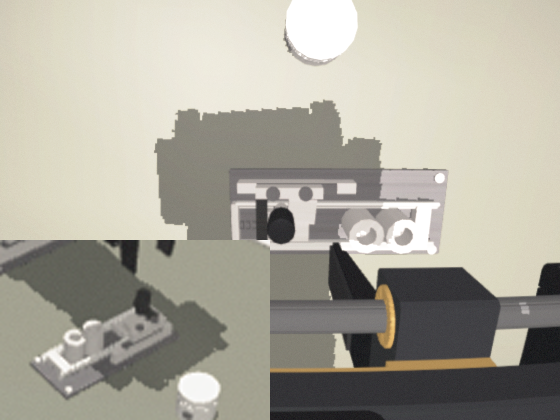

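The wrist view shows both bushes standing in the track at (365,233) and (403,235), with the knob still hooked at (281,224). The inset agrees. I'll re-grip the knob.

>>> step_arm(
  plan=[
    [[1.8,0,20,0.2,0],[1.8,0,45,0.2,0],[1.8,0,65,0.2,-0.1],[1.8,0,76,0.2,-0.2],[1.8,0,76,0.2,-0.3],[1.8,0,76,0.2,-0.3],[1.8,0,76,0.2,-0.3]],
  ],
)

```text
t: 24.83
eef_pos: [599.2, 166.5, 49.7]
tcp_rot: [3.142, -0.001, 0.1]
ft_force: [0.8, 0.7, 0.5]
opening: 0.355
grip_force: 0.0
```

>>> step_arm(
  plan=[
    [[0,0,0,0,-0.5],[0,0,0,0,-0.6],[0,0,0,0,-0.8],[0,0,0,0,-1],[0,0,0,0,-1]],
  ],
)

```text
t: 25.25
eef_pos: [598.9, 166.7, 49.3]
tcp_rot: [-3.141, -0.001, 0.099]
ft_force: [-1.1, 2.9, 5.7]
opening: 0.185
grip_force: 30.0
```

>>> step_arm(
  plan=[
    [[0,-1,0,0,-1],[0,-2,0,0,-1],[0,-3,0,0,-1],[0,-4,0,0,-1],[0,-4,0,0,-1]],
  ],
)

```text
t: 25.67
eef_pos: [598.7, 169.2, 49.3]
tcp_rot: [3.14, -0.001, 0.1]
ft_force: [0.1, -7.8, 7.0]
opening: 0.185
grip_force: 30.0
```

>>> step_arm(
  plan=[
    [[0,-1,0,0,-1],[0,-1.3,0,0,-1],[-2,-1.3,0,0,-1],[-4,-1.3,0,0,-1],[-6,-1.3,0,0,-1],[-8,-1.3,0,0,-1],[-8,-1.3,0,0,-1]],
  ],
)

```text
t: 26.25
eef_pos: [590.5, 169.6, 49.3]
tcp_rot: [3.14, -0.001, 0.1]
ft_force: [-0.2, -9.1, 4.5]
opening: 0.183
grip_force: 30.0
```

>>> step_arm(
  plan=[
    [[-2,0,0,0,-1],[-4,0,0,0,-1],[-6,0,0,0,-1],[-7,0,0,0,-1],[-7,0,0,0,-1]],
  ],
)

```text
t: 26.67
eef_pos: [583.7, 168.9, 49.3]
tcp_rot: [3.14, -0.001, 0.1]
ft_force: [1.2, -9.1, 6.5]
opening: 0.18
grip_force: 30.0
```

>>> step_arm(
  plan=[
    [[-0.7,0,0,0,-1],[-0.7,2,0,0,-1],[-0.7,5,0,0,-1],[-0.7,8,0,0,-1],[-0.7,11,0,0,-1],[-0.7,14,0,0,-1],[-0.7,17,0,0,-1],[-0.7,17,0,0,-1]],
  ],
)

```text
t: 27.33
eef_pos: [585.0, 151.7, 49.3]
tcp_rot: [3.14, -0.002, 0.099]
ft_force: [1.0, -7.8, 5.7]
opening: 0.182
grip_force: 30.0
```

>>> step_arm(
  plan=[
    [[0,2,0,0,-1],[0,4,0,0,-1],[0,6,0,0,-1],[0,8,0,0,-1],[0,9,0,0,-1],[0,9,0,0,-1]],
  ],
)

```text
t: 27.83
eef_pos: [585.9, 143.0, 49.3]
tcp_rot: [3.14, -0.002, 0.099]
ft_force: [0.9, -8.1, 5.0]
opening: 0.185
grip_force: 30.0
```

>>> step_arm(
  plan=[
    [[0,1,0,0,-1],[0,2,0,0,-1],[0,3,0,0,-1],[0,4,0,0,-1],[0,5,0,0,-1],[0,6,0,0,-1],[0,6,0,0,-1]],
  ],
)

```text
t: 28.42
eef_pos: [586.4, 137.2, 49.3]
tcp_rot: [3.14, -0.002, 0.099]
ft_force: [1.4, -5.8, 4.7]
opening: 0.184
grip_force: 30.0
```

>>> step_arm(
  plan=[
    [[0,0.7,0,0,-1],[0,1.4,0,0,-1],[0,1.4,0,0,-1]],
  ],
)

```text
t: 28.67
eef_pos: [586.6, 136.0, 49.3]
tcp_rot: [3.141, -0.002, 0.099]
ft_force: [0.5, -5.7, 4.7]
opening: 0.181
grip_force: 30.0
```

>>> step_arm(
  plan=[
    [[0,0.5,0,0,-1],[0,1,0,0,-1],[0,1,0,0,-1]],
  ],
)

```text
t: 28.92
eef_pos: [586.7, 135.0, 49.3]
tcp_rot: [3.141, -0.002, 0.099]
ft_force: [0.9, -5.8, 5.2]
opening: 0.182
grip_force: 30.0
```

>>> step_arm(
  plan=[
    [[0,0.5,0,0,-1],[0,1,0,0,-1],[0,1,0,0,-1]],
  ],
)

```text
t: 29.17
eef_pos: [586.8, 134.0, 49.3]
tcp_rot: [3.141, -0.002, 0.099]
ft_force: [1.4, -6.2, 5.6]
opening: 0.182
grip_force: 30.0
```

>>> step_arm(
  plan=[
    [[0,0.4,0,0,-1],[0,0.7,0,0,-1],[0,0.7,0,0,-1]],
  ],
)

```text
t: 29.42
eef_pos: [586.9, 133.4, 49.3]
tcp_rot: [3.141, -0.002, 0.099]
ft_force: [1.4, -5.7, 4.7]
opening: 0.182
grip_force: 30.0
```

>>> step_arm(
  plan=[
    [[0,0.4,0,0,-1],[0,0.8,0,0,-1],[0,0.8,0,0,-1]],
  ],
)

```text
t: 29.67
eef_pos: [586.9, 132.6, 49.3]
tcp_rot: [3.141, -0.002, 0.099]
ft_force: [0.9, -5.3, 4.8]
opening: 0.183
grip_force: 30.0
```

>>> step_arm(
  plan=[
    [[0,0.4,0,0,-1],[0,0.7,0,0,-1],[0,0.7,0,0,-1]],
  ],
)

```text
t: 29.92
eef_pos: [586.9, 132.2, 49.3]
tcp_rot: [3.141, -0.002, 0.099]
ft_force: [0.3, -3.4, 5.2]
opening: 0.185
grip_force: 30.0
```

>>> step_arm(
  plan=[
    [[0,0.4,0,0,-1],[0,0.7,0,0,-1],[0,0.7,0,0,-1]],
  ],
)

```text
t: 30.17
eef_pos: [587.0, 131.9, 49.3]
tcp_rot: [3.141, -0.002, 0.099]
ft_force: [0.5, 0.4, 6.4]
opening: 0.181
grip_force: 30.0
```

>>> step_arm(
  plan=[
    [[0,0.4,0,0,-1],[0,0.4,0,0,-1]],
  ],
)

```text
t: 30.33
eef_pos: [587.0, 131.7, 49.3]
tcp_rot: [-3.142, -0.002, 0.099]
ft_force: [-0.0, 1.8, 6.5]
opening: 0.182
grip_force: 30.0
```

Stiff stop reached and the load is off the gripper. I'll release gently, rise and check.

>>> step_arm(
  plan=[
    [[0,-0.4,0,0,-0.62],[0,-0.4,0,0,-0.5],[0,-0.4,0,0,-0.35],[0,-0.4,0,0,-0.2],[0,-0.4,0,0,-0.2]],
  ],
)

```text
t: 30.75
eef_pos: [586.1, 131.9, 48.4]
tcp_rot: [3.141, 0.0, 0.099]
ft_force: [-0.1, -0.0, -0.4]
opening: 0.379
grip_force: 0.0
```

>>> step_arm(
  plan=[
    [[0,0,-15,0,-0.2],[0,0,-40,0,-0.2],[0,0,-80,0,-0.2],[0,0,-120,0,-0.2],[0,0,-150,0,-0.2],[0,0,-150,0,-0.2],[0,0,-150,0,-0.2]],
  ],
)

```text
t: 31.33
eef_pos: [586.6, 132.0, 200.1]
tcp_rot: [3.142, -0.003, 0.099]
ft_force: [-0.6, 0.0, -0.7]
opening: 0.398
grip_force: 0.0
```

```bash
python3 - <<'E'
from h import *
im=env.read_camera("scene");w=env.read_camera("wrist")
o=np.zeros((420,800,3),np.uint8);o[:,:400]=w[:,80:480];o[:267,400:800]=cv2.resize(im[180:260,270:390],(400,267),interpolation=cv2.INTER_CUBIC);cv2.imwrite("pics/v6.png",o)
E
```

```text
(no output)
```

View pics/v6.png

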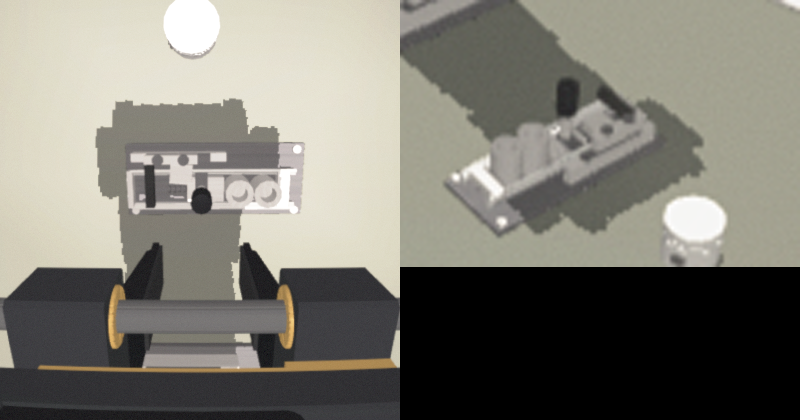

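Both bushes stand upright and in line at (238,192) and (267,192), pressed between the follower and the end stop, and the gripper is well clear. I'll hand the job in.

```bash
python3 -c "
from cell import env
print(env.job_done())"
```

```text
the job is handed in; nothing more can be done
None
```

The job is handed in at about 31 s: both bushes stand upright and in line in the small grey magazine, pressed against the end stop by the eased-forward follower, and the wide sleeve, piston and spanner were not touched.

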